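# Lay out a lance on its stand and press its label holder home

### The arm

A 6-joint arm with a two-finger parallel gripper is mounted at the origin on the work surface. World frame = base frame: x ahead of the robot, y to its left, z up, the work surface at z = 0. Lengths are in m, angles in rad, forces in N, time in s.
With the tool pointing down it reaches from about 0.35 to 0.975 m from the base axis. Payload 4.9 kg.
Tool frame: the origin (TCP) lies on the front face of the gripper's body, between the roots of the fingers; the fingertips stand ctrl.finger_overhang ahead of it and the grasp point (between the pads) lies 54 mm ahead of it (ctrl.finger_overhang is the distance from the TCP to the fingertips, in m); z points along the fingers, y is the line along which they close (so a half turn about z gives the same grasp; the last joint's range is limited). The gripper opens to 85 mm and grips with 20 to 120 N. Pads are 22 mm wide; open, the fingers measure 114 mm over their backs; the gripper's body (76 mm by 85 mm) begins 54 mm behind the grasp point. The pads swing forward as they close: fully open they stand 13 mm farther back than shut.
Start: joints at [-1.402, 0.053, 1.613, -0, 1.476, -0.119], TCP at [0.177, -0.599, 0.304] pointing down, gripper open.
Joint ranges: [-3.01, 3.01], [-1.01, 2.22], [0.06, 2.58], [-1.02, 4.17], [0.09, 2.62], [-3.14, 3.14]. Speed limits (rad/s): [2.57, 2.57, 3.14, 3.14, 3.14, 3.14].

### API

Orientations are given as a rotation vector (axis times angle).
In Python, from station import ctrl, vision gives the robot as it stands. The module is installed in compiled form; this text tells all that it offers.
- The arm moves only by the tool drive_tool, never from a script. Its argument "rows" is a list of rows, each a list of 2 entries, a list of its own where there are three numbers: the shift along the tool's x, y, z in m, then the turn about the tool's z in rad. A call has 1 to 10 rows; each row shifts and turns the commanded pose from where the row before left it, along the tool's axes as they then stand; what a row does not reach is not made up. A row lasts 1/10 s, in which the tool goes at most 50 mm and 8.59 degrees, less where a joint would pass 70% of its speed; a pose out of reach is approached as far as the arm can. A call with a gripper value outside its range is refused whole. "jaw" is the closure, from 0 (fully open) to 1 (shut), set as the call begins (left out, the last holds). The fingers move at their own pace and stop on an object; "grip_force" is the grip in N (left out, the last holds). Time passes only in rows, so rows that do not move let the fingers close. It gives the time, the measured TCP pose, the force, the opening and the grip force at its end, in the units of the state.
- ctrl.get_obs(): the state, without advancing time (a new reading comes with each control period).
- vision.get_image(name): name is "scene" or "side" or "wrist"; returns a dict with "image" (480x640x3 uint8, blue, green, red), "vertical_fov" (degrees; the focal length in pixels is half the picture's height over the tangent of half this angle, whatever the lens; pixels are square), "cx", "cy" (the principal point, pixels), "dist_coeffs" ([k1, k2, p1, p2, k3] as OpenCV has them; the pictures are not rectified), "R" (3x3) and "t" (3): a world point X has camera coordinates R X + t. Camera axes: x right, y down, z forward; pixel columns grow to the right and rows downward; lengths in m; the calibration is good to about 2 mm. A picture is of the moment at which its call begins. There is no depth.
- ctrl.finish_job(): hands the job in; it is judged then, once.
The state is a dict: "t": time; "q": joint angles; "dq": joint speeds; "effort": joint torques, N m; "tool_pos": TCP position; "tool_rot": TCP orientation; "contact_force": force on the tool from outside, world axes, zero at the start; "wrist_torque": the same for the moment, N m; "opening": finger opening in m; "grip_force": force on a finger pad.
Only numpy, scipy, OpenCV 4.12 (cv2) and the standard library are available. Lean on these libraries where they do the work, as an engineer would, in place of code of your own. Each camera call takes 0.05 s, during which the arm holds its last target. There are 200 camera calls.

### The job

Lay the steel lance in the two saddles of the grey display plinth, centred and level, and let go of it. Then take the blue label holder from the wooden rack and push it upright, printed face outwards, down behind the sprung lip of the label rail on the plinth's far edge, about mid-rail, until it is fully home. Finish while still holding it pressed firmly down, because the adhesive strip in the rail needs the pressure, and leave the orange label holder and the other exhibits alone.

Things in the scene. Friction and masses are not known exactly. Their poses are not given: they have to be found in the camera images.
- stand: Grey plinth, fixed, 140 (x) by 260 (y) by 45 mm tall. Origin under its centre; x points away from the robot, to the side with the label rail. On top, two black 90-degree V saddles, 12 mm thick, centred at y = +65 and -65 mm, x = -20 mm; V mouth 18 mm to either side, prong tops at z = 106 mm; the space between them is free down to z = 45 mm.
- saddle_seat (a point): Point midway between the two saddles where the axis of the seated lance lies: 20 mm behind the plinth's centre (x = -20 mm), 95 mm above its underside. The seated lance runs along the plinth's y axis; either end may be on either side.
- lance: Steel tube, 16 mm diameter. Origin on its axis, within 10 mm of the balance point; x along it. Black square handle (26 mm thick) from x = +95 to +185 mm, blue collar beside it; brass nut (26 mm diameter) from -150 to -128 mm, nozzle to -164 mm. 0.3 to 0.5 kg. It starts on the table on handle and nut, axis 13 mm up, tube 5 mm clear of the table.
- rail: Bottom ledge (aluminium, with a yellow adhesive strip) of the label rail, which runs along the plinth's far (+x) edge, 150 mm long, centred; same origin and axes as the plinth. The top of the ledge is at z = 12 mm; it spans x = 70 to 84 mm. The white face of the plinth at x = 70 mm, 45 mm tall, is the back of the rail. The strip wants a steady push of 5 N or more.
- rail_floor (a point): Point on the middle of the rail's bottom ledge (plinth x = 72 mm, y = 0, z = 12 mm): the middle of the lower edge of a label holder's foot comes to lie here, or up to 7 mm farther out, when it is home.
- lip (a joint): Sprung black front lip of the rail, hinged at plinth x = 73, z = 12 mm: 0 closed, to 0.5 rad bent outward. A kink in it at z = 36 mm leaves 2 mm to the white face when closed; above, it flares to a mouth of x = 70 to 82 mm at z = 58 mm. A holder going in bends it 0.1 to 0.2 rad and meets a few N of resistance (under 8 N) from about 35 mm above the ledge, then the hard stop of the ledge.
- label: Blue label holder: white pane 76 mm wide (y), 4 mm thick (x), 95 mm tall, its lowest 6 mm thinned to 3 mm; along the top a blue grip bar 12 mm thick, 14 mm tall (81 to 95 mm up). Origin at the middle of the lower edge; z up, x out of the printed face. 60 g. It stands loosely in one of the rack's two slots and may lean a few degrees.
- label_face (a point): Point on the printed face of the blue label holder, 55 mm above the lower edge, 3 mm in front of the pane's middle plane. It must look the way the plinth's x axis points.
- rack: Low wooden rack, fixed, 130 mm (x) by 110 mm (y), with two slots across it at x = -40 and +40 mm. Origin under its centre. Slot floors are at z = 10 mm, the slots 6.5 mm wide, their cheeks end at z = 32 mm.
- spare_label: Orange label holder of the same size in the other slot of the rack, to be left there. Origin and axes as for the blue one.
- breather: Bystander: transformer breather, a copper-coloured cylinder with a yellow cap, 72 mm in diameter, 139 mm tall; origin under its centre.
- pump_cap: Bystander: black tapered plastic cap, 76 mm in diameter, 60 mm tall; origin under its centre.
- yellow_lid: Bystander: flat yellow lid, 64 mm in diameter, 24 mm tall; origin under its centre.
- gauge: Bystander: round pressure gauge on a brass block with a red stub handle, about 60 x 112 x 87 mm; origin under the block's centre.

How it is judged:
By the outcome, as a careful person would: the job done as asked, in the order asked, and still so for the second after the job is handed in, while the arm keeps its last pose, push and grip.
It also fails if it takes over 59 s, if anything falls off the work surface, if the arm or the gripper's body presses on something with over 40 N, if the wrist force passes 120 N, or if a joint passes its speed limit or range.

## Working session

There is one attempt and no reset: what is moved stays moved. The work goes in short steps, Python scripts to look and compute and a tool call to move; the robot and the scene stay as the last step left them, time stands still between calls to the robot, and variables do not carry over. Pictures are saved under pics/ and viewed, at most 10 in all, crops included, and the job is handed in when it is done.

Besides the shell and the picture viewer there is one more tool, called after "Emit:" as name(argument=value, ...), one argument or row to a line, values as JSON. drive_tool: Moves the arm, as the interface text tells. Its arguments: {"type":"object","properties":{"rows":{"type":"array","items":{"type":"array"}},"jaw":{"type":"number"},"grip_force":{"type":"number"}},"required":["rows"]}

```bash
mkdir -p pics
cat > h.py <<'E'
import numpy as np, cv2
from station import ctrl, vision
def grab(n,save=None):
    d=vision.get_image(n)
    if save: cv2.imwrite('pics/'+save,d['image'])
    h=d['image'].shape[0]; f=h/2/np.tan(np.radians(d['vertical_fov'])/2)
    d['K']=np.array([[f,0,d['cx']],[0,f,d['cy']],[0,0,1.]]); d['D']=np.array(d['dist_coeffs'],float)
    d['R']=np.array(d['R']);d['t']=np.array(d['t']).reshape(3)
    return d
def ray(d,px):
    u=cv2.undistortPoints(np.array(px,float).reshape(-1,1,2),d['K'],d['D']).reshape(-1,2)
    v=np.c_[u,np.ones(len(u))]@d['R']
    return -d['R'].T@d['t'], v
def onz(d,px,z):
    c,v=ray(d,px); return c+v*((z-c[2])/v[:,2])[:,None]
def proj(d,X):
    return cv2.projectPoints(np.array(X,float).reshape(-1,3),cv2.Rodrigues(d['R'])[0],d['t'],d['K'],d['D'])[0].reshape(-1,2)
def tri(d1,p1,d2,p2):
    c1,v1=ray(d1,p1);c2,v2=ray(d2,p2);o=[]
    for a,b in zip(v1,v2):
        s=np.linalg.lstsq(np.c_[a,-b],c2-c1,rcond=None)[0]; o.append((c1+a*s[0]+c2+b*s[1])/2)
    return np.array(o)
E
python3 - <<'E'
from h import *
for n in ['scene','side','wrist']:
    d=grab(n,n+'0.png'); print(n,d['K'][0,0],-d['R'].T@d['t'],d['R'][2],d['D'])
print(ctrl.get_obs(), ctrl.finger_overhang)
E
```

```text
scene 533.626728146306 [1.50426816 0.19460282 0.95798809] [-0.71598426 -0.14427735 -0.68304508] [-0.09818743  0.          0.          0.          0.        ]
side 546.3781922619703 [-0.01860338  0.84314365  0.91096973] [ 0.44125871 -0.6350728  -0.63401364] [-0.01332655  0.          0.          0.          0.        ]
wrist 388.255271316385 [ 0.23966086 -0.58137143  0.37317605] [-0.24854763 -0.07225385 -0.96592104] [-0.01312081  0.          0.          0.          0.        ]
{'t': 0.15, 'q': array([-1.40198945e+00,  5.32443595e-02,  1.61400017e+00, -1.40469125e-05,
        1.47600195e+00, -1.18993409e-01]), 'dq': array([-1.76124405e-03, -1.61386355e-03, -4.06646332e-03,  1.07212286e-03,
        3.75551497e-05,  7.21237592e-04]), 'effort': array([ 6.03386470e-04, -3.94242454e+01, -3.70722091e+01, -1.54154754e-04,
        4.64027398e-03, -1.16160061e-05]), 'tool_pos': array([ 0.17734   , -0.59891902,  0.30290818]), 'tool_rot': array([-3.10748569e+00, -4.50282076e-01,  8.66082172e-05]), 'contact_force': array([0.7926965 , 0.94710143, 1.05045037]), 'wrist_torque': array([-0.00552153, -0.02208828, -0.01790935]), 'grip_force': 0.0, 'opening': 0.08556770630948402} 0.0726
```

View pics/scene0.png

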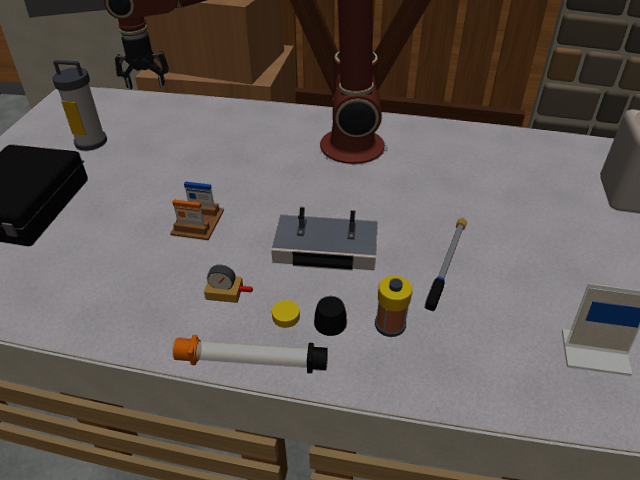

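View pics/side0.png

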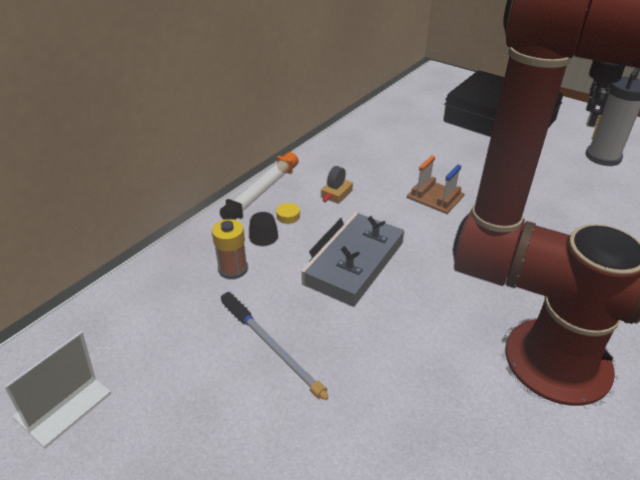

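The scene view shows the plinth at (325,240), the lance from nut (461,222) to handle (432,305), and the rack at (198,215) with the blue holder in the slot nearest the robot. The side view agrees: lance from (319,390) to (228,297), rack at (437,190). I'll zoom in for corners.

Run:
```python
from h import *
a=cv2.imread('pics/scene0.png')[175:315,165:475]
b=cv2.imread('pics/side0.png')[150:315,290:480]
a=cv2.resize(a[:, :],None,fx=2.58,fy=2.58,interpolation=cv2.INTER_CUBIC)
b=cv2.resize(b,None,fx=3.6,fy=3.6,interpolation=cv2.INTER_CUBIC)
cv2.imwrite('pics/za.png',a);cv2.imwrite('pics/zb.png',b)
S=grab('scene');T=grab('side')
def blobs(d,lo,hi,mina=8):
    m=cv2.inRange(cv2.cvtColor(d['image'],cv2.COLOR_BGR2HSV),lo,hi)
    n,l,s,c=cv2.connectedComponentsWithStats(m)
    for i in range(1,n):
        if s[i,4]>=mina: 
            y,x=np.where(l==i);r=cv2.minAreaRect(np.c_[x,y].astype(np.float32)); print(s[i],c[i].round(1),cv2.boxPoints(r).round(1).tolist())
for n,d in(('scene',S),('side',T)):
    print(n,'blue');blobs(d,(105,120,60),(125,255,255))
    print('orange');blobs(d,(5,150,120),(18,255,255),15)
```

```text
scene blue
[184 182  27   5  76] [197.1 184.1] [[183.89999389648438, 183.89999389648438], [184.1999969482422, 181.0], [210.1999969482422, 184.3000030517578], [209.89999389648438, 187.10000610351562]]
[437 277   7   3  12] [440.4 277.8] [[436.8999938964844, 277.29998779296875], [437.3999938964844, 275.79998779296875], [443.3999938964844, 277.79998779296875], [442.8999938964844, 279.29998779296875]]
[586 302  54  26 982] [614.2 314.2] [[586.0, 320.0], [588.7999877929688, 300.1000061035156], [640.9000244140625, 307.3999938964844], [638.0999755859375, 327.29998779296875]]
orange
[173 200  27   6  80] [186.4 202.1] [[172.8000030517578, 202.1999969482422], [173.10000610351562, 199.10000610351562], [199.1999969482422, 202.0], [198.89999389648438, 205.10000610351562]]
[173 335  25  21 343] [185.  345.1] [[172.1999969482422, 351.8999938964844], [175.3000030517578, 332.0], [197.89999389648438, 335.3999938964844], [194.8000030517578, 355.3999938964844]]
side blue
[447 165  14  14  71] [453.3 171.2] [[446.0, 176.0], [458.0, 164.0], [460.5, 166.5], [448.5, 178.5]]
[244 315   7   7  24] [246.9 317.7] [[242.8000030517578, 318.5], [248.39999389648438, 314.0], [250.5, 316.6000061035156], [244.89999389648438, 321.1000061035156]]
orange
[278 152  20  15 149] [288.6 158.2] [[276.8999938964844, 157.5], [284.0, 147.39999389648438], [298.8999938964844, 157.8000030517578], [291.79998779296875, 168.0]]
[421 156  13  12  54] [427.1 161.9] [[420.5, 166.5], [432.0, 155.0], [434.0, 157.0], [422.5, 168.5]]
```

View pics/za.png

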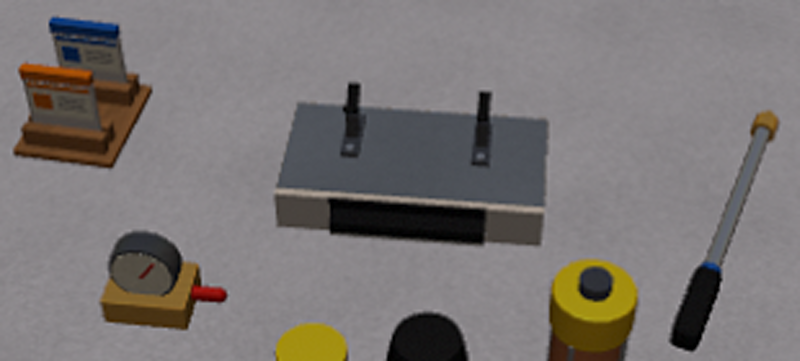

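View pics/zb.png

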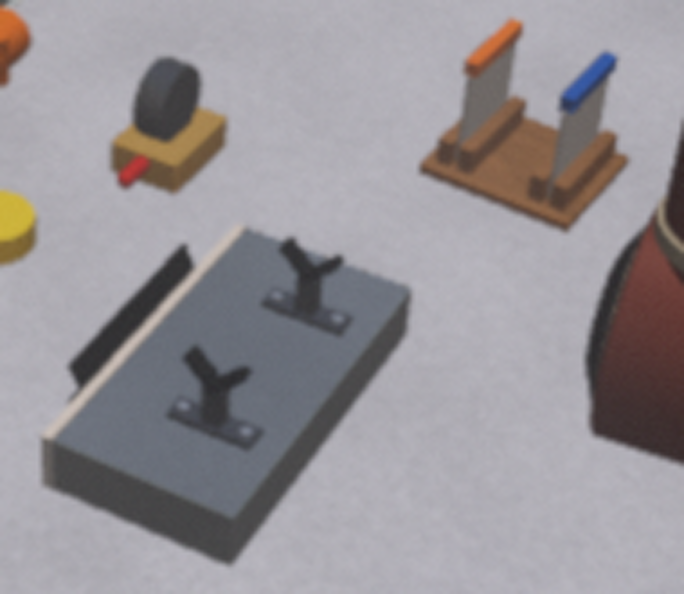

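Run:
```python
from h import *
S=grab('scene');T=grab('side')
za=lambda p:np.array(p)/2.58+[165,175]
zb=lambda p:np.array(p)/3.6+[290,150]
a=onz(S,za([(298,102),(548,120),(545,208),(276,190)]),.045)
b=onz(T,zb([(245,227),(411,292),(235,516),(45,440)]),.045)
for n,P in(('scene',a),('side',b)):
    print(n,P.round(4).tolist(),P.mean(0).round(4), [np.linalg.norm(P[i]-P[(i+1)%4]).round(4) for i in range(4)])
# lance
for n,d,p in(('scene',S,[za((765,124)),za((686,340)),(440.4,277.8)]),('side',T,[(319,391),(229,298),(246.9,317.7)])):
    q=onz(d,p,.013);e=q[0]-q[1];print(n,q.round(4).tolist(),np.degrees(np.arctan2(e[1],e[0])),np.linalg.norm(e))
# label bars ends
print('blue',tri(S,[(184.5,183),(210,186)],T,[(460,165.5),(447.5,177.5)]).round(4).tolist())
print('blue',tri(S,[(197.1,184.1)],T,[(453.3,171.2)]).round(4), 'or',tri(S,[(186.4,202.1)],T,[(427.1,161.9)]).round(4))
# rack base corners: scene z~.01
print('rack',onz(S,za([(15,152),(112,164),(152,86)]),.006).round(4).tolist(),onz(T,zb([(421,167),(567,225),(627,158)]),.008).round(4).tolist())
```

```text
scene [[0.4478, -0.1267, 0.045], [0.4259, 0.131, 0.045], [0.555, 0.1436, 0.045], [0.5808, -0.1143, 0.045]] [0.5024 0.0084 0.045 ] [np.float64(0.2586), np.float64(0.1297), np.float64(0.2593), np.float64(0.1336)]
side [[0.5722, -0.1153, 0.045], [0.4389, -0.1228, 0.045], [0.4178, 0.1281, 0.045], [0.5516, 0.1444, 0.045]] [0.4951 0.0086 0.045 ] [np.float64(0.1335), np.float64(0.2518), np.float64(0.1348), np.float64(0.2605)]
scene [[0.3491, 0.356, 0.013], [0.6668, 0.2875, 0.013], [0.5688, 0.3059, 0.013]] 167.82141974583135 0.32506589356511245
side [[0.3464, 0.3563, 0.013], [0.6534, 0.2819, 0.013], [0.5818, 0.3012, 0.013]] 166.38186776154762 0.3158845951346712
blue [[0.4286, -0.4001, 0.099], [0.4296, -0.3256, 0.0994]]
blue [[ 0.4301 -0.362   0.1006]] or [[ 0.5094 -0.3612  0.1004]]
rack [[0.5388, -0.4114, 0.006], [0.5367, -0.3043, 0.006], [0.407, -0.3051, 0.006]] [[0.5294, -0.3032, 0.008], [0.4034, -0.3044, 0.008], [0.4043, -0.4122, 0.008]]
```

```bash
cat >> h.py <<'E'
from scipy.spatial.transform import Rotation as Ro
def pose():
    o=ctrl.get_obs(); R=Ro.from_rotvec(o['tool_rot']).as_matrix()
    return np.array(o['tool_pos']),R,np.degrees(np.arctan2(R[1,0],R[0,0])),o
def go(p,phi,N,cur=None):
    """constant tool-frame rows (shift, then turn) reaching world p, heading phi"""
    if cur is None: P,R,f,o=pose()
    else: P,f=np.array(cur[0]),cur[1]; c,s=np.cos(np.radians(f)),np.sin(np.radians(f)); R=np.array([[c,s,0],[s,-c,0],[0,0,-1]])
    D=R.T@(np.array(p)-P); th=-np.radians((phi-f+180)%360-180)/N
    M=sum(Ro.from_euler('z',k*th).as_matrix() for k in range(N))
    d=np.linalg.solve(M,D)
    print('from',P.round(4),round(f,2),'rows',N,'x',d.round(4).tolist(),'turn',round(th,4),'|d|',np.linalg.norm(d).round(4))
E
python3 - <<'E'
from h import *
go((.43,-.362,.30),90,10)
E
```

```text
from [ 0.1774 -0.5992  0.3036] 16.49 rows 10 x [0.0369, 0.0041, 0.0004] turn -0.1283 |d| 0.0371
```

Emit:
drive_tool(
  rows=[
    [[0.037,0.004,0],-0.128],
    [[0.037,0.004,0],-0.128],
    [[0.037,0.004,0],-0.128],
    [[0.037,0.004,0],-0.128],
    [[0.037,0.004,0],-0.128],
    [[0.037,0.004,0],-0.128],
    [[0.037,0.004,0],-0.128],
    [[0.037,0.004,0],-0.128],
    [[0.037,0.004,0],-0.128],
    [[0.037,0.004,0],-0.128],
  ],
  jaw=0.0,
)

```text
t: 1.35
tool_pos: [0.4309, -0.3595, 0.3039]
tool_rot: [2.218, 2.224, 0.0]
contact_force: [0.3, -0.2, 0.3]
opening: 0.0855
grip_force: 0.0
```

Run:
```python
from h import *
d=grab('wrist','rack.png'); np.savez('rack.npz',R=d['R'],t=d['t'])
m=cv2.inRange(cv2.cvtColor(d['image'],cv2.COLOR_BGR2HSV),(105,120,60),(125,255,255))
n,l,s,c=cv2.connectedComponentsWithStats(m)
for i in range(1,n):
    if s[i,4]>50:
        y,x=np.where(l==i);b=cv2.boxPoints(cv2.minAreaRect(np.c_[x,y].astype(np.float32)))
        print(s[i]);print(b.tolist());print(onz(d,b,.105).round(4).tolist(), onz(d,[c[i]],.105).round(4))
print(pose()[3]['t'])
go((.483,.325,.25),167,10);go((.48,.0,.30),130,8)
```

```text
[ 311  173   16  103 1600]
[[311.0, 173.0], [326.0, 173.0], [326.0, 275.0], [311.0, 275.0]]
[[0.4249, -0.3232, 0.105], [0.4353, -0.3231, 0.105], [0.4359, -0.398, 0.105], [0.4248, -0.398, 0.105]] [[ 0.4304 -0.3588  0.105 ]]
1.4
from [ 0.4319 -0.3551  0.3038] 90.56 rows 10 x [0.0569, 0.0465, 0.0057] turn -0.1334 |d| 0.0737
from [ 0.4319 -0.3551  0.3038] 90.56 rows 8 x [0.0412, 0.0197, 0.0007] turn -0.086 |d| 0.0457
```

View pics/rack.png

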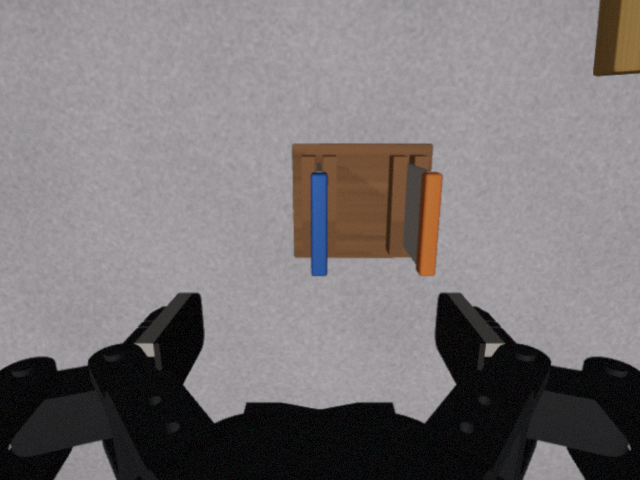

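The blue bar spans (311–326, 173–275), i.e. centre about (0.430, -0.361), yaw about 0 and upright; the orange holder leans a little. Now to the plinth.

Emit:
drive_tool(
  rows=[
    [[0.041,0.02,-0.003],-0.086],
    [[0.041,0.02,-0.003],-0.086],
    [[0.041,0.02,-0.003],-0.086],
    [[0.041,0.02,-0.003],-0.086],
    [[0.041,0.02,-0.003],-0.086],
    [[0.041,0.02,-0.003],-0.086],
    [[0.041,0.02,-0.003],-0.086],
    [[0.041,0.02,-0.003],-0.086],
    [[0,0,0],0],
    [[0,0,0],0],
  ],
)

```text
t: 2.4
tool_pos: [0.4858, -0.0068, 0.3282]
tool_rot: [1.344, 2.838, -0.001]
contact_force: [-0.1, -0.6, 1.2]
opening: 0.0853
grip_force: 0.0
```

Run:
```python
from h import *
d=grab('wrist','plinth.png'); np.savez('plinth.npz',R=d['R'],t=d['t'],K=d['K'],D=d['D'])
print(pose()[3]['t'])
# predicted outline from current estimate for check
c,s=np.cos(np.radians(5)),np.sin(np.radians(5))
for x,y,z in [(-70,-130,45),(-70,130,45),(70,130,45),(70,-130,45)]:
    X=np.array([.4985+(c*x-s*y)/1e3,.0085+(s*x+c*y)/1e3,z/1e3]);print(proj(d,X).round(1))
go((.483,.325,.25),167,9)
```

```text
2.45
[[204.5 268.6]]
[[362.7  23.3]]
[[491.7 123. ]]
[[323.7 341.7]]
from [ 0.4858 -0.0077  0.328 ] 129.21 rows 9 x [0.0213, 0.031, 0.0086] turn -0.0733 |d| 0.0386
```

View pics/plinth.png

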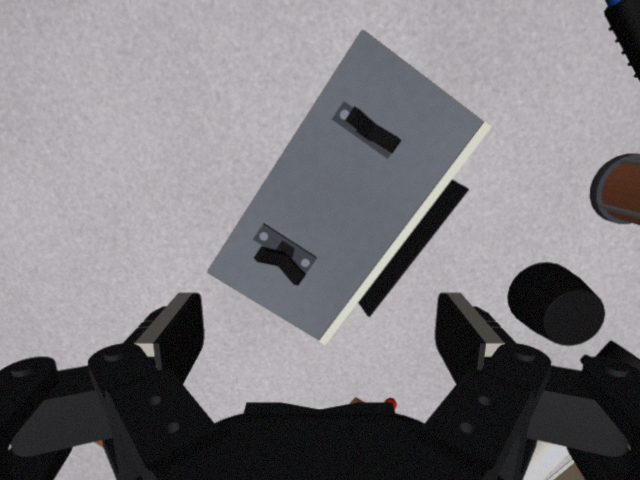

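The plinth's top corners are at (208,271), (363,30), (489,123), (323,344), and the lip at (467,189)–(369,317).

Run:
```python
from h import *
z=np.load('plinth.npz');d={k:z[k] for k in z}
img=cv2.imread('pics/plinth.png')
P=onz(d,[(208,271),(363,30),(489,123),(323,344)],.045)
L=onz(d,[(467,189),(369,317)],.058)
print(P.round(4).tolist(),L.round(4).tolist())
model=np.array([(-70,-130),(-70,130),(70,130),(70,-130),(82,75),(82,-75)])/1e3
W=np.r_[P,L][:,:2]
mc,wc=model.mean(0),W.mean(0)
H=(model-mc).T@(W-wc);a=np.arctan2(H[0,1]-H[1,0],H[0,0]+H[1,1])
R=np.array([[np.cos(a),-np.sin(a)],[np.sin(a),np.cos(a)]]);o=wc-R@mc
print('origin',o.round(4),'yaw',np.degrees(a).round(2),'res',((W-(model@R.T+o))*1e3).round(1).tolist())
print('seat',(o+R@[-.02,0]).round(4),'rail',(o+R@[.074,0]).round(4))
```

```text
[[0.4442, -0.127, 0.045], [0.4209, 0.1282, 0.045], [0.5551, 0.1426, 0.045], [0.5807, -0.1174, 0.045]] [[0.5763, 0.0872, 0.058], [0.5913, -0.0608, 0.058]]
origin [0.5009 0.0063] yaw 5.31 res [[1.0, 2.7], [1.8, -1.0], [-3.5, 0.4], [-1.9, -0.7], [0.8, -1.4], [1.9, -0.0]]
seat [0.4809 0.0044] rail [0.5745 0.0131]
```

Emit:
drive_tool(
  rows=[
    [[0.021,0.031,0.008],-0.073],
    [[0.021,0.031,0.008],-0.073],
    [[0.021,0.031,0.008],-0.073],
    [[0.021,0.031,0.008],-0.073],
    [[0.021,0.031,0.008],-0.073],
    [[0.021,0.031,0.008],-0.073],
    [[0.021,0.031,0.008],-0.073],
    [[0.021,0.031,0.008],-0.073],
    [[0.021,0.031,0.008],-0.073],
    [[0,0,0],0],
  ],
)

```text
t: 3.45
tool_pos: [0.4846, 0.3251, 0.2538]
tool_rot: [-0.355, -3.118, 0.001]
contact_force: [0.5, -0.1, -0.1]
opening: 0.0857
grip_force: 0.0
```

Run:
```python
from h import *
d=grab('wrist','lance.png');np.savez('lance.npz',R=d['R'],t=d['t'],K=d['K'],D=d['D'])
P,R,f,o=pose();print(P,f,o['t'])
print(proj(d,[(.348,.356,.013),(.66,.285,.013),(.483,.325,.013)]).round(0).tolist())
```

```text
[0.48544165 0.32359163 0.25450874] 166.8754722077292 3.5
[[320.0, 26.0], [321.0, 402.0], [320.0, 213.0]]
```

View pics/lance.png

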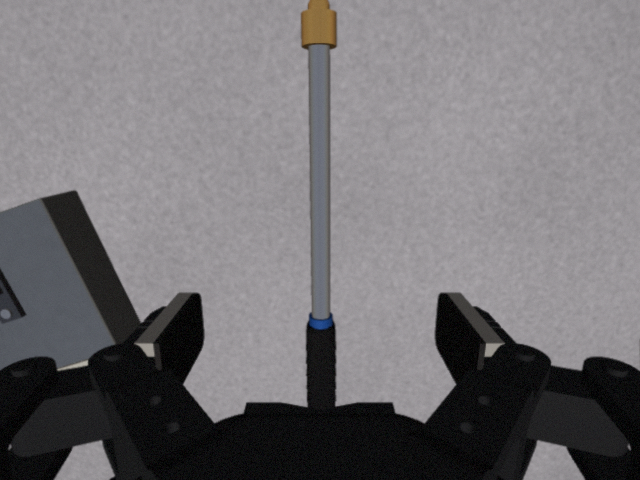

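The lance lies straight down the picture's middle: nut at rows 10–46, column 319, collar/handle edge at (321,327).

Run:
```python
from h import *
z=np.load('lance.npz');d={k:z[k] for k in z}
img=cv2.imread('pics/lance.png').astype(int)
pts=[]
for r in range(70,310,10):
    row=img[r,290:350]; g=row.sum(1); bg=np.median(g); c=np.where(g<bg-60)[0]
    if len(c)>5: pts.append((290+(c[0]+c[-1])/2,r))
pts=np.array(pts);Q=onz(d,pts,.014);p=np.polyfit(Q[:,0],Q[:,1],1)
print('heading',180+np.degrees(np.arctan(p[0])),len(pts))
a=onz(d,[(319,47)],.022)[0];b=onz(d,[(321,327)],.022)[0]
print(a,b,np.linalg.norm(a-b),'expected .223')
u=(b-a)/np.linalg.norm(b-a); o=(a+u*.128+b-u*.095)/2;o[1]=np.polyval(p,o[0]);o[2]=.2545
print('origin',o); go((o[0],o[1],.0765),180+np.degrees(np.arctan(p[0])),8)
```

```text
heading 167.4279366056615 24
[0.3630878  0.35154863 0.022     ] [0.57906962 0.30372354 0.022     ] 0.22121343802717966 expected .223
origin [0.48718849 0.32386464 0.2545    ]
from [0.4854 0.3236 0.2545] 166.88 rows 8 x [-0.0002, 0.0001, 0.0223] turn -0.0012 |d| 0.0223
```

Emit:
drive_tool(
  rows=[
    [[-0.0018,0,0.03],-0.01],
    [[0,0,0.04],0],
    [[0,0,0.04],0],
    [[0,0,0.035],0],
    [[0,0,0.022],0],
    [[0,0,0.011],0],
    [[0,0,0],0],
    [[0,0,0],0],
  ],
)

```text
t: 4.3
tool_pos: [0.4884, 0.3229, 0.0792]
tool_rot: [0.345, 3.121, 0.002]
contact_force: [-0.1, -0.1, 0.3]
opening: 0.0851
grip_force: 0.0
```

Emit:
drive_tool(
  rows=[
    [[0,0,0],0],
    [[0,0,0],0],
    [[0,0,0],0],
    [[0,0,0],0],
    [[0,0,0],0],
    [[0,0,0],0],
    [[0,0,0],0],
    [[0,0,0],0],
  ],
  jaw=1.0,
  grip_force=80,
)

```text
t: 5.1
tool_pos: [0.4872, 0.3236, 0.0786]
tool_rot: [0.343, 3.123, 0.001]
contact_force: [-2.5, -0.5, 5.5]
opening: 0.0127
grip_force: 78.3
```

Opening of 12.7 mm on a 16 mm tube suggests the pads hold it above its axis; I'll regrip lower.

Emit:
drive_tool(
  rows=[
    [[0,0,0],0],
    [[0,0,0],0],
    [[0,0,0],0],
    [[0,0,0.002],0],
    [[0,0,0.0022],0],
    [[0,0,0],0],
  ],
  jaw=0.6,
)

```text
t: 5.7
tool_pos: [0.4867, 0.3231, 0.0731]
tool_rot: [-0.343, -3.122, 0.001]
contact_force: [-0.2, -0.4, -0.3]
opening: 0.0346
grip_force: 0.0
```

Emit:
drive_tool(
  rows=[
    [[0,0,0],0],
    [[0,0,0],0],
    [[0,0,0],0],
    [[0,0,0],0],
    [[0,0,0],0],
    [[0,0,0],0],
  ],
  jaw=1.0,
)

```text
t: 6.3
tool_pos: [0.4871, 0.3234, 0.0739]
tool_rot: [0.343, 3.123, 0.0]
contact_force: [-1.0, -0.1, 2.5]
opening: 0.0135
grip_force: 78.1
```

Run:
```python
from h import *
d=grab('wrist');cv2.imwrite('pics/grip.png',d['image'][60:480,120:520]);P,R,f,o=pose();print(P,f,o['opening'],o['contact_force'],o['t'])
T=grab('side');cv2.imwrite('pics/grips.png',cv2.resize(T['image'][280:410,180:360],None,fx=4,fy=4))
```

```text
[0.48701805 0.32339018 0.07386711] 167.46383544261684 0.013319271450854523 [-1.81149585  0.34692695  1.9853308 ] 6.35
```

View pics/grip.png

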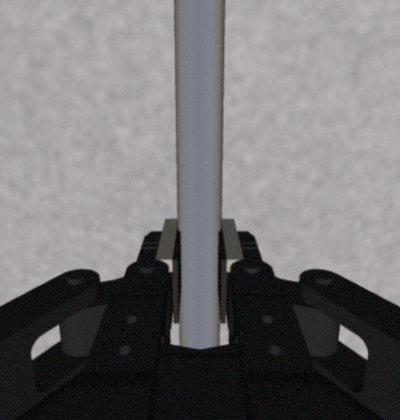

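Emit:
drive_tool(
  rows=[
    [[0,0,-0.02],0],
    [[0,0,-0.035],0],
    [[0,0,-0.045],0],
    [[0,0,-0.045],0],
    [[0,0,-0.03],0],
    [[0,0,-0.01],0],
    [[0,0,0],0],
  ],
  grip_force=100,
)

```text
t: 7.1
tool_pos: [0.4873, 0.3234, 0.2593]
tool_rot: [0.343, 3.121, 0.002]
contact_force: [0.5, -0.7, -4.2]
opening: 0.0125
grip_force: 98.0
```

Run:
```python
from h import *
P,R,f,o=pose();print(o['opening'],o['contact_force'],o['wrist_torque'],o['t'])
go((.480,.0054,P[2]),95.3,14)
S=grab('scene','lift.png');cv2.imwrite('pics/lift.png',cv2.resize(S['image'][130:290,350:500],None,fx=4,fy=3.7))
```

```text
0.012507785583040889 [ 0.48440408 -0.67401563 -4.23164059] [ 0.02617635 -0.03554648 -0.01728171] 7.1
from [0.4873 0.3234 0.2593] 167.46 rows 14 x [-0.0171, -0.0173, -0.0] turn 0.09 |d| 0.0243
```

View pics/lift.png

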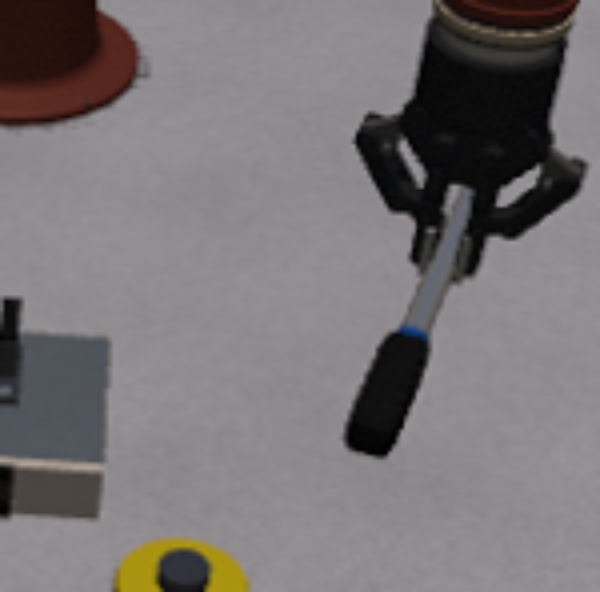

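The lance is held squarely and hangs level between the pads. Carry it over.

Emit:
drive_tool(
  rows=[
    [[-0.0171,-0.0173,0],0.09],
    [[-0.0171,-0.0173,0],0.09],
    [[-0.0171,-0.0173,0],0.09],
    [[-0.0171,-0.0173,0],0.09],
    [[-0.0171,-0.0173,0],0.09],
    [[-0.0171,-0.0173,0],0.09],
    [[-0.0171,-0.0173,0],0.09],
  ],
)

```text
t: 7.85
tool_pos: [0.5337, 0.1615, 0.2543]
tool_rot: [-1.297, -2.855, 0.006]
contact_force: [-0.1, -0.3, -3.1]
opening: 0.0122
grip_force: 98.2
```

Emit:
drive_tool(
  rows=[
    [[-0.0171,-0.0173,0],0.09],
    [[-0.0171,-0.0173,0],0.09],
    [[-0.0171,-0.0173,0],0.09],
    [[-0.0171,-0.0173,0],0.09],
    [[-0.0171,-0.0173,0],0.09],
    [[-0.0171,-0.0173,0],0.09],
    [[-0.0171,-0.0173,0],0.09],
    [[0,0,0],0],
    [[0,0,0],0],
    [[0,0,0],0],
  ],
)

```text
t: 8.85
tool_pos: [0.4789, 0.0053, 0.2569]
tool_rot: [-2.114, -2.32, 0.002]
contact_force: [-1.3, -0.1, -3.7]
opening: 0.0125
grip_force: 98.4
```

Run:
```python
from h import *
P,R,f,o=pose();print(o['opening'],o['contact_force'],o['wrist_torque'],o['t'])
go((.480,.0054,.175),95.3,4)
S=grab('scene');T=grab('side')
# lance ends/level: brass nut & collar triangulated; 
def cen(d,lo,hi,near,rad):
    m=cv2.inRange(cv2.cvtColor(d['image'],cv2.COLOR_BGR2HSV),lo,hi);n,l,s,c=cv2.connectedComponentsWithStats(m)
    return [(s[i,4],c[i].round(1).tolist()) for i in range(1,n) if s[i,4]>5 and np.linalg.norm(c[i]-near)<rad]
u=R[:,0];A=P-[0,0,.061]
for nm,k in(('nut',.139),('collar',-.09)):
    X=A+u*k
    for n,d in(('scene',S),('side',T)):
        q=proj(d,X)[0]; print(nm,n,q.round(1),cen(d,*(((8,80,60),(28,255,255)) if nm=='nut' else ((100,120,50),(128,255,255))),q,20))
```

```text
0.01249278774624197 [-1.32764958 -0.09704329 -3.70499039] [ 0.00143148 -0.03949733 -0.03445454] 8.85
from [0.4789 0.0053 0.2569] 95.33 rows 4 x [-0.0, 0.0003, 0.0205] turn 0.0001 |d| 0.0205
nut scene [385.1 184.7] [(np.int32(120), [386.9, 185.3])]
nut side [334.4 235.7] [(np.int32(190), [333.9, 235.7])]
collar scene [290.2 179. ] [(np.int32(27), [289.0, 179.1])]
collar side [384.1 181.5] []
```

Emit:
drive_tool(
  rows=[
    [[0,0.001,0.02],0],
    [[0,0,0.03],0],
    [[0,0,0.022],0],
    [[0,0,0.01],0],
    [[0,0,0.005],0],
    [[0,0,0.004],0],
    [[0,0,0.004],0],
    [[0,0,0.003],0],
    [[0,0,0],0],
    [[0,0,0],0],
  ],
)

```text
t: 9.95
tool_pos: [0.4805, 0.0049, 0.1611]
tool_rot: [2.117, 2.321, 0.001]
contact_force: [-0.1, -0.2, -4.0]
opening: 0.0124
grip_force: 98.4
```

Emit:
drive_tool(
  rows=[
    [[0,0,0.002],0],
    [[0,0,0.002],0],
    [[0,0,0.001],0],
    [[0,0,0],0],
    [[0,0,0],0],
  ],
)

```text
t: 10.45
tool_pos: [0.4808, 0.0049, 0.1562]
tool_rot: [2.116, 2.32, 0.002]
contact_force: [1.2, -0.8, -1.4]
opening: 0.0127
grip_force: 98.9
```

Emit:
drive_tool(
  rows=[
    [[0,0,0.001],0],
    [[0,0,0],0],
    [[0,0,0],0],
    [[0,0,0],0],
  ],
)

```text
t: 10.85
tool_pos: [0.4811, 0.0049, 0.1558]
tool_rot: [2.116, 2.32, 0.002]
contact_force: [1.6, 1.3, 5.4]
opening: 0.0125
grip_force: 99.3
```

Seated (the ledge carries it). Release, and check before rising: opening to about 35 mm keeps the fingers clear.

Emit:
drive_tool(
  rows=[
    [[0,0,-0.001],0],
    [[0,0,0],0],
    [[0,0,0],0],
    [[0,0,0],0],
    [[0,0,0],0],
    [[0,0,-0.015],0],
    [[0,0,-0.03],0],
    [[0,0,-0.04],0],
    [[0,0,-0.03],0],
  ],
  jaw=0.5,
)

```text
t: 11.75
tool_pos: [0.4804, 0.0049, 0.2728]
tool_rot: [2.116, 2.32, 0.001]
contact_force: [0.6, 0.0, 0.1]
opening: 0.0427
grip_force: 0.0
```

Run:
```python
from h import *
P,R,f,o=pose();print(o['opening'],o['contact_force'],o['t'])
S=grab('scene');T=grab('side')
def cen(d,lo,hi,near,rad):
    m=cv2.inRange(cv2.cvtColor(d['image'],cv2.COLOR_BGR2HSV),lo,hi);n,l,s,c=cv2.connectedComponentsWithStats(m)
    return [(s[i,4],c[i].round(1).tolist()) for i in range(1,n) if s[i,4]>5 and np.linalg.norm(c[i]-near)<rad]
u=R[:,0];A=np.array([.4805,.0049,.095])
for nm,k in(('nut',.139),('collar',-.09)):
    X=A+u*k
    for n,d in(('scene',S),('side',T)):
        q=proj(d,X)[0]; print(nm,n,q.round(1),cen(d,*(((8,80,60),(28,255,255)) if nm=='nut' else ((100,120,50),(128,255,255))),q,20))
W=grab('wrist')
both=np.hstack([cv2.resize(S['image'][160:290,250:410],(400,325)),cv2.resize(T['image'][160:320,290:450],(400,325))])
cv2.imwrite('pics/seat.png',both)
go((.4304,-.3606,.25),90,9)
```

```text
0.042728209512942594 [0.56903005 0.03625446 0.05111834] 11.75
nut scene [381.7 217.6] [(np.int32(113), [383.3, 218.5])]
nut side [333.  271.3] [(np.int32(162), [332.7, 271.4])]
collar scene [291.4 211.5] [(np.int32(23), [290.2, 211.8])]
collar side [380.6 215.5] [(np.int32(19), [382.5, 212.7])]
from [0.4814 0.0048 0.2736] 95.27 rows 9 x [-0.0403, -0.0078, 0.0026] turn 0.0102 |d| 0.0411
```

View pics/seat.png

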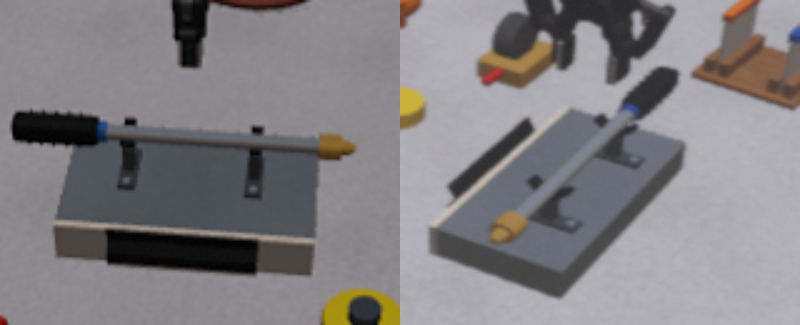

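Lance lies level in both saddles, handle to -y. Next, the label.

Emit:
drive_tool(
  rows=[
    [[-0.04,-0.0078,0.0025],0.0102],
    [[-0.04,-0.0078,0.0025],0.0102],
    [[-0.04,-0.0078,0.0025],0.0102],
    [[-0.04,-0.0078,0.0025],0.0102],
    [[-0.04,-0.0078,0.0025],0.0102],
    [[-0.04,-0.0078,0.0025],0.0102],
    [[-0.04,-0.0078,0.0025],0.0102],
    [[-0.04,-0.0078,0.0025],0.0102],
    [[-0.042,-0.0078,0.0025],0.0102],
    [[0,0,0],0],
  ],
)

```text
t: 12.9
tool_pos: [0.4267, -0.3632, 0.2456]
tool_rot: [-2.224, -2.214, 0.002]
contact_force: [-0.7, 0.8, 0.0]
opening: 0.0424
grip_force: 0.0
```

Run:
```python
from h import *
d=grab('wrist')
m=cv2.inRange(cv2.cvtColor(d['image'],cv2.COLOR_BGR2HSV),(105,120,60),(125,255,255))
n,l,s,c=cv2.connectedComponentsWithStats(m);i=1+np.argmax(s[1:,4])
y,x=np.where(l==i);r=cv2.minAreaRect(np.c_[x,y].astype(np.float32));b=cv2.boxPoints(r)
X=onz(d,b,.105);print(s[i],b.round(1).tolist(),X.round(4).tolist(),X.mean(0))
go((X[:,0].mean(),X[:,1].mean(),.151),90,5);print(ctrl.get_obs()['t'])
```

```text
[ 317  177   20  129 2515] [[317.0, 177.0], [336.0, 177.0], [336.0, 305.0], [317.0, 305.0]] [[0.425, -0.3228, 0.105], [0.4353, -0.3228, 0.105], [0.4359, -0.3982, 0.105], [0.4246, -0.3982, 0.105]] [ 0.43018353 -0.36049035  0.105     ]
from [ 0.4273 -0.3612  0.2458] 89.81 rows 5 x [0.0001, 0.0006, 0.019] turn -0.0007 |d| 0.019
12.95
```

Emit:
drive_tool(
  rows=[
    [[0.0005,0.003,0.02],-0.003],
    [[0,0,0.03],0],
    [[0,0,0.025],0],
    [[0,0,0.013],0],
    [[0,0,0.006],0],
    [[0,0,0],0],
    [[0,0,0],0],
  ],
)

```text
t: 13.65
tool_pos: [0.4322, -0.3598, 0.1554]
tool_rot: [2.216, 2.224, -0.0]
contact_force: [0.1, -0.2, 0.8]
opening: 0.0432
grip_force: 0.0
```

Emit:
drive_tool(
  rows=[
    [[0,0,0],0],
    [[0,0,0],0],
    [[0,0,0],0],
    [[0,0,0],0],
    [[0,0,0],0],
    [[0,0,0],0],
  ],
  jaw=1.0,
  grip_force=80,
)

```text
t: 14.25
tool_pos: [0.4321, -0.3603, 0.1557]
tool_rot: [2.216, 2.223, -0.0]
contact_force: [-0.8, 0.5, 5.5]
opening: 0.0103
grip_force: 79.1
```

Emit:
drive_tool(
  rows=[
    [[0,0,-0.015],0],
    [[0,0,-0.03],0],
    [[0,0,-0.04],0],
    [[0,0,-0.04],0],
    [[0,0,-0.03],0],
    [[0,0,-0.01],0],
    [[0,0,0],0],
    [[0,0,0],0],
  ],
  grip_force=100,
)

```text
t: 15.05
tool_pos: [0.4311, -0.359, 0.3171]
tool_rot: [-2.216, -2.223, -0.0]
contact_force: [-1.0, 0.4, -2.3]
opening: 0.0098
grip_force: 98.4
```

Run:
```python
from h import *
P,R,f,o=pose();print(o['opening'],o['contact_force'],o['t'])
d=grab('wrist')
hsv=cv2.cvtColor(d['image'],cv2.COLOR_BGR2HSV)
for lo,hi in(((105,120,60),(125,255,255)),((5,150,100),(18,255,255))):
    m=cv2.inRange(hsv,lo,hi);n,l,s,c=cv2.connectedComponentsWithStats(m)
    for i in range(1,n):
        if s[i,4]>200:print(s[i],c[i].round(1))
go((.575,.0135,.322),95.3,10)
```

```text
0.009759424475221769 [-1.04290031  0.44614242 -2.30711252] 15.05
[ 302  215   35  195 6140] [319.  309.4]
[ 415  172   22   99 1545] [425.1 220.7]
from [ 0.431  -0.3589  0.3164] 90.18 rows 10 x [0.0366, 0.016, -0.0005] turn -0.0089 |d| 0.0399
```

Emit:
drive_tool(
  rows=[
    [[0.0366,0.016,0],-0.009],
    [[0.0366,0.016,0],-0.009],
    [[0.0366,0.016,0],-0.009],
    [[0.0366,0.016,0],-0.009],
    [[0.0366,0.016,0],-0.009],
    [[0.0366,0.016,0],-0.009],
    [[0.0366,0.016,0],-0.009],
    [[0.0366,0.016,0],-0.009],
    [[0.0366,0.016,0],-0.009],
    [[0.0366,0.016,0],-0.009],
  ],
)

```text
t: 16.1
tool_pos: [0.5749, 0.0147, 0.3162]
tool_rot: [-2.113, -2.32, 0.004]
contact_force: [0.3, 0.9, -0.7]
opening: 0.0099
grip_force: 98.4
```

Emit:
drive_tool(
  rows=[
    [[0,0,0.02],0],
    [[0,0,0.03],0],
    [[0,0,0.02],0],
    [[0,0,0],0],
    [[0,0,0],0],
  ],
)

```text
t: 16.6
tool_pos: [0.5747, 0.013, 0.2475]
tool_rot: [-2.114, -2.32, 0.003]
contact_force: [-0.2, -0.9, -0.3]
opening: 0.0102
grip_force: 98.4
```

Run:
```python
from h import *
P,R,f,o=pose();print(P,f,o['contact_force'],o['t'])
# wrist view: white face edge and lip columns near the ends of the rail, beyond the label (camera is on +y side)
d=grab('wrist','app.png'); np.savez('app.npz',R=d['R'],t=d['t'],K=d['K'],D=d['D'])
c,s=np.cos(np.radians(5.3)),np.sin(np.radians(5.3))
W=lambda x,y,z:np.array([.5005+(c*x-s*y)/1e3,.0068+(s*x+c*y)/1e3,z/1e3])
for p in [(70,60,45),(70,110,45),(70,130,45),(82,75,58),(82,60,58),(74,38,12+40),(74,-38,60)]: print(p,proj(d,W(*p)).round(1))
S=grab('scene','app_s.png')
m=cv2.inRange(cv2.cvtColor(S['image'],cv2.COLOR_BGR2HSV),(105,120,60),(125,255,255));n,l,st,cc=cv2.connectedComponentsWithStats(m)
for i in range(1,n):
    if 30<st[i,4]<900: print(st[i],cc[i].round(1))
g=cv2.cvtColor(d['image'],cv2.COLOR_BGR2GRAY)
for z,y,n in((45,100,'face'),(58,60,'lip')):
    p=proj(d,W(70 if n=='face' else 82,y,z))[0];r=int(round(p[1]));x0=int(p[0])-20
    print(n,y,p.round(1),'row',r,'from',x0,g[r,x0:x0+45].tolist())
```

```text
[0.57469367 0.01302162 0.24748413] 95.33837148941868 [-0.19927876 -0.85155258 -0.32411513] 16.6
(70, 60, 45) [[314.3 136.7]]
(70, 110, 45) [[314.2  57.6]]
(70, 130, 45) [[314.2  23.8]]
(82, 75, 58) [[332.8 112.9]]
(82, 60, 58) [[332.5 137.1]]
(74, 38, 52) [[320.1 170.3]]
(74, -38, 60) [[319.8 279.4]]
[306 205  11   4  36] [311.1 206.5]
[327 206  12   5  48] [332.5 207.6]
face 100 [314.3  74. ] row 74 from 294 [135, 138, 134, 138, 137, 136, 129, 128, 146, 207, 240, 243, 243, 244, 242, 242, 244, 243, 243, 241, 226, 176, 187, 216, 220, 221, 223, 225, 225, 226, 223, 222, 221, 223, 222, 223, 222, 220, 220, 214, 211, 212, 215, 218, 224]
lip 60 [332.5 137.1] row 137 from 312 [244, 243, 234, 208, 199, 202, 149, 58, 20, 29, 17, 17, 21, 23, 20, 22, 20, 24, 28, 19, 21, 32, 31, 33, 76, 163, 210, 219, 220, 221, 225, 226, 228, 227, 226, 224, 222, 221, 221, 221, 221, 219, 221, 220, 220]
```

Emit:
drive_tool(
  rows=[
    [[0.0005,-0.0008,0.015],0],
    [[0,0,0.015],0],
    [[0,0,0.008],0],
    [[0,0,0.006],0],
    [[0,0,0.006],0],
    [[0,0,0.005],0],
    [[0,0,0],0],
    [[0,0,0],0],
  ],
)

```text
t: 17.5
tool_pos: [0.5747, 0.0134, 0.1944]
tool_rot: [2.115, 2.322, 0.0]
contact_force: [0.3, -0.6, -0.1]
opening: 0.0099
grip_force: 98.4
```

Emit:
drive_tool(
  rows=[
    [[0,0,0.004],0],
    [[0,0,0.004],0],
    [[0,0,0.004],0],
    [[0,0,0],0],
    [[0,0,0],0],
  ],
)

```text
t: 18.0
tool_pos: [0.5741, 0.0134, 0.1815]
tool_rot: [-2.115, -2.322, 0.001]
contact_force: [-0.1, -0.4, -3.4]
opening: 0.0102
grip_force: 98.3
```

Emit:
drive_tool(
  rows=[
    [[0,0,0.003],0],
    [[0,0,0.003],0],
    [[0,0,0.003],0],
    [[0,0,0.003],0],
    [[0,0,0],0],
    [[0,0,0],0],
  ],
)

```text
t: 18.6
tool_pos: [0.5742, 0.0134, 0.1694]
tool_rot: [-2.115, -2.322, 0.001]
contact_force: [-0.8, -0.2, -2.4]
opening: 0.01
grip_force: 98.1
```

Run:
```python
from h import *
P,R,f,o=pose();print(P,f,o['contact_force'],o['wrist_torque'],o['effort'].round(2))
d=grab('wrist','ins.png')
c,s=np.cos(np.radians(5.3)),np.sin(np.radians(5.3))
W=lambda x,y,z:np.array([.5005+(c*x-s*y)/1e3,.0068+(s*x+c*y)/1e3,z/1e3])
g=cv2.cvtColor(d['image'],cv2.COLOR_BGR2GRAY)
for z,y,x in((45,100,70),(58,65,82),(58,65,90)):
    p=proj(d,W(x,y,z))[0];r=int(round(p[1]));x0=int(p[0])-20;print(x,p.round(1),r,x0,g[r,x0:x0+50].tolist())
S=grab('scene')
for nm,p in(('bar -y end top-front',(79,-38,12+12+95)),('bar +y',(79,38,119)),('lip top',(84,0,58))): print(nm,proj(S,W(*p)).round(1))
m=cv2.inRange(cv2.cvtColor(S['image'],cv2.COLOR_BGR2HSV),(105,120,60),(125,255,255));n,l,st,cc=cv2.connectedComponentsWithStats(m)
for i in range(1,n):
    if 10<st[i,4]<900: print(st[i],cc[i].round(1))
gs=cv2.cvtColor(S['image'],cv2.COLOR_BGR2GRAY)
p=proj(S,W(84,30,58))[0].astype(int);print('col',p,gs[p[1]-20:p[1]+20,p[0]].tolist());print('ends lip free',(q:=proj(S,W(84,65,58))[0].astype(int)),gs[q[1]-12:q[1]+25,q[0]].tolist())
```

```text
[0.5741813  0.01342933 0.16936365] 95.33842039318772 [-0.77667096 -0.20430332 -2.40620788] [-0.04361178  0.33715442 -0.12417518] [  0.18 -37.97 -36.11   0.11  -0.47  -0.06]
70 [312.  51.] 51 291 [133, 131, 126, 124, 180, 236, 240, 242, 243, 241, 243, 242, 242, 241, 243, 242, 242, 242, 242, 242, 241, 224, 164, 174, 216, 219, 217, 214, 217, 219, 220, 222, 222, 224, 223, 222, 221, 219, 221, 220, 219, 219, 220, 221, 221, 222, 222, 222, 220, 220]
82 [338.2 129.2] 129 318 [228, 229, 226, 192, 75, 26, 28, 21, 19, 25, 18, 12, 20, 19, 23, 24, 26, 21, 26, 27, 22, 24, 28, 25, 24, 30, 25, 25, 21, 31, 27, 32, 30, 42, 115, 187, 215, 218, 221, 221, 222, 222, 225, 223, 225, 225, 225, 226, 225, 224]
90 [355.9 129.3] 129 335 [21, 26, 27, 22, 24, 28, 25, 24, 30, 25, 25, 21, 31, 27, 32, 30, 42, 115, 187, 215, 218, 221, 221, 222, 222, 225, 223, 225, 225, 225, 226, 225, 224, 223, 223, 223, 222, 219, 221, 221, 221, 221, 221, 220, 219, 222, 223, 226, 228, 225]
bar -y end top-front [[306.8 231.6]]
bar +y [[338.7 233.8]]
lip top [[322.5 252.8]]
[289 209   4   6  20] [290.2 211.3]
[307 230   9   5  39] [311.3 231.9]
[327 231  12   5  53] [332.2 233.3]
col [334 253] [59, 57, 35, 24, 22, 29, 73, 48, 43, 71, 82, 76, 78, 72, 79, 83, 83, 81, 79, 72, 71, 73, 51, 22, 5, 4, 8, 15, 12, 14, 11, 13, 5, 3, 0, 39, 130, 146, 141, 138]
ends lip free [349 254] [82, 85, 84, 84, 85, 85, 85, 84, 84, 83, 81, 127, 159, 135, 76, 27, 6, 3, 6, 15, 16, 13, 12, 15, 6, 4, 0, 41, 113, 143, 148, 144, 143, 143, 145, 147, 145]
```

Lip bent ~0.08 rad and the bar is where expected: the holder is entering behind the lip. Continue down.

Emit:
drive_tool(
  rows=[
    [[0,0,0.003],0],
    [[0,0,0.003],0],
    [[0,0,0.003],0],
    [[0,0,0],0],
    [[0,0,0],0],
  ],
)

```text
t: 19.2
tool_pos: [0.5743, 0.0134, 0.1607]
tool_rot: [-2.115, -2.322, 0.001]
contact_force: [-2.3, -0.8, -1.9]
opening: 0.0096
grip_force: 98.2
```

Emit:
drive_tool(
  rows=[
    [[0,0,0.0015],0],
    [[0,0,0.0015],0],
    [[0,0,0],0],
    [[0,0,0],0],
  ],
)

```text
t: 19.6
tool_pos: [0.5745, 0.0134, 0.1582]
tool_rot: [-2.115, -2.322, 0.0]
contact_force: [-2.6, -0.2, -0.8]
opening: 0.0098
grip_force: 98.4
```

Emit:
drive_tool(
  rows=[
    [[0,0,0.001],0],
    [[0,0,0.001],0],
    [[0,0,0],0],
    [[0,0,0],0],
  ],
)

```text
t: 20.0
tool_pos: [0.5752, 0.0134, 0.1577]
tool_rot: [2.115, 2.322, 0.001]
contact_force: [-4.3, 0.2, 6.1]
opening: 0.01
grip_force: 99.3
```

Hard stop at the expected height; press firmer.

Emit:
drive_tool(
  rows=[
    [[0,0,0.001],0],
    [[0,0,0.001],0],
    [[0,0,0],0],
    [[0,0,0],0],
  ],
)

```text
t: 20.4
tool_pos: [0.5759, 0.0135, 0.1577]
tool_rot: [2.114, 2.321, 0.003]
contact_force: [-7.7, 0.6, 13.8]
opening: 0.0096
grip_force: 100.4
```

Emit:
drive_tool(
  rows=[
    [[0,-0.001,0.0005],0],
    [[0,-0.0005,0.0005],0],
    [[0,0,0],0],
    [[0,0,0],0],
    [[0,0,0],0],
  ],
)

```text
t: 20.9
tool_pos: [0.5752, 0.0134, 0.1576]
tool_rot: [2.113, 2.32, 0.006]
contact_force: [-5.2, 0.4, 15.8]
opening: 0.0099
grip_force: 100.8
```

Run:
```python
from h import *
P,R,f,o=pose();print(P,f,o['contact_force'],o['wrist_torque'],o['grip_force'],'tool z',R[:,2].round(4))
S=grab('scene');T=grab('side');d=grab('wrist')
c,s=np.cos(np.radians(5.3)),np.sin(np.radians(5.3))
W=lambda x,y,z:np.array([.5005+(c*x-s*y)/1e3,.0068+(s*x+c*y)/1e3,z/1e3])
def cen(d,lo,hi):
    m=cv2.inRange(cv2.cvtColor(d['image'],cv2.COLOR_BGR2HSV),lo,hi);n,l,st,cc=cv2.connectedComponentsWithStats(m)
    return [(st[i].tolist(),cc[i].round(1).tolist()) for i in range(1,n) if 10<st[i,4]<900]
for n,D in(('scene',S),('side',T)):
    print(n,'bar ends pred',proj(D,[W(74,-38,107),W(74,38,107)]).round(1).tolist(),cen(D,(105,120,60),(125,255,255)))
    print(' brass/orange',cen(D,(5,80,60),(28,255,255)))
print(ctrl.get_obs()['t'])
```

```text
[0.57517034 0.01340688 0.15762735] 95.34594292277785 [-5.2388345   0.4122706  15.83163582] [ 0.20485099  1.42088115 -0.03125256] 100.76218689791858 tool z [ 5.e-03  2.e-04 -1.e+00]
scene bar ends pred [[307.1, 234.0], [338.8, 236.2]] [([289, 209, 4, 6, 20], [290.2, 211.3]), ([307, 234, 9, 5, 39], [311.3, 235.9]), ([327, 235, 12, 5, 52], [332.2, 237.3])]
 brass/orange [([334, 0, 8, 34, 190], [336.8, 12.6]), ([443, 0, 3, 14, 18], [444.3, 6.6]), ([475, 0, 5, 8, 17], [476.5, 3.0]), ([484, 0, 6, 10, 22], [486.6, 5.0]), ([519, 0, 4, 12, 30], [520.1, 4.4]), ([512, 3, 6, 29, 65], [514.4, 17.4]), ([527, 5, 6, 11, 25], [529.6, 9.8]), ([387, 6, 3, 21, 37], [388.1, 16.3]), ([472, 11, 16, 66, 146], [478.4, 43.6]), ([287, 15, 3, 22, 42], [288.4, 25.2]), ([292, 15, 30, 125, 811], [302.0, 78.2]), ([327, 14, 2, 12, 19], [327.4, 19.7]), ([521, 17, 7, 19, 36], [524.6, 26.2]), ([0, 24, 22, 59, 639], [6.8, 62.0]), ([445, 27, 5, 25, 45], [447.1, 38.3]), ([497, 37, 16, 39, 128], [504.3, 59.2]), ([513, 36, 12, 46, 100], [518.3, 54.9]), ([304, 40, 6, 18, 59], [305.8, 47.9]), ([554, 47, 28, 8, 156], [567.8, 5
[... 1996 characters left out ...]
8, 8, 13, 42], [371.3, 103.9]), ([389, 100, 10, 10, 23], [393.6, 103.4]), ([358, 105, 3, 5, 11], [358.7, 107.1]), ([365, 112, 7, 7, 18], [367.9, 114.9]), ([630, 137, 10, 3, 13], [635.0, 138.5]), ([277, 151, 21, 22, 241], [288.5, 159.9]), ([627, 150, 8, 3, 11], [630.2, 150.5]), ([420, 155, 15, 16, 103], [426.7, 162.8]), ([345, 181, 7, 13, 69], [348.0, 186.2]), ([276, 203, 24, 20, 401], [287.5, 212.5]), ([326, 264, 15, 16, 163], [332.7, 271.5]), ([602, 267, 15, 8, 20], [608.1, 271.2]), ([618, 271, 22, 6, 31], [629.2, 273.5]), ([618, 285, 7, 6, 13], [621.8, 288.2]), ([534, 296, 72, 41, 313], [584.5, 319.0]), ([579, 298, 4, 6, 11], [581.0, 300.5]), ([605, 315, 15, 14, 31], [610.9, 323.1])]
21.05
```

Bar is at the predicted home position, push is 16 N, and the lance and orange holder are unmoved. Handing in.

Emit:
drive_tool(
  rows=[
    [[0,0,0],0],
    [[0,0,0],0],
    [[0,0,0],0],
    [[0,0,0],0],
    [[0,0,0],0],
    [[0,0,0],0],
    [[0,0,0],0],
    [[0,0,0],0],
    [[0,0,0],0],
    [[0,0,0],0],
  ],
)

```text
t: 22.05
tool_pos: [0.5752, 0.0134, 0.1576]
tool_rot: [2.113, 2.32, 0.005]
contact_force: [-5.4, 2.2, 16.3]
opening: 0.0098
grip_force: 100.8
```

```bash
python3 -c "
from station import ctrl
o=ctrl.get_obs();print(o['tool_pos'],o['contact_force']);print(ctrl.finish_job())"
```

```text
[0.57516936 0.01343208 0.15764437] [-5.40671436  2.15499323 16.30208188]
the job is handed in; nothing more can be done
None
```

The job is handed in at about 22 s: the lance lies level in both saddles and is released, and the blue label holder is fully home mid-rail, printed face outwards, still pressed down at about 16 N; the hand-in returned no verdict.

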